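Check the dispensing gun's trigger stop

ROBOT

A 6-joint arm with a two-finger parallel gripper is mounted at the origin on the work surface. World frame = base frame: x ahead of the robot, y to its left, z up, the work surface at z = 0. Lengths are in m, angles in rad, forces in N, time in s.
With the tool pointing down it reaches from about 0.25 to 0.725 m from the base axis. Payload 4 kg.
Tool frame: the origin (TCP) lies midway between the tips of the shut fingers; the grasp point (between the pads) lies 19 mm behind it (bot.grasp_offset is the distance from the TCP to the grasp point, in m); z points along the fingers, y is the direction in which the jaws open and shut (so a half turn about z gives the same grasp; the last joint's range is limited). The gripper opens to 85 mm and grips with 20 to 120 N. Pads are 22 mm wide; open, the fingers measure 114 mm over their backs; the gripper's body (76 mm by 85 mm) begins 54 mm behind the grasp point. The pads swing forward as they close: fully open they stand 13 mm farther back than shut.
Start: joints at [-1.249, 0.241, 0.005, 1.335, 0, 1.571], TCP at [0.158, -0.474, 0.231] pointing down, gripper open.
Joint ranges: [-2.72, 2.72], [-1.05, 1.87], [-1.09, 1.28], [-1.99, 2.15], [-1.42, 1.44], [-3.14, 3.14]. Speed limits (rad/s): [2.79, 2.79, 3.14, 3.14, 3.14, 3.14].

INTERFACE

Orientations are given as a unit quaternion [x, y, z, w].
In Python, from workcell import sensors, optics, bot gives the robot as it stands.
- The arm moves only by the tool apply_moves, never from a script. Its argument "plan" is one flat list of numbers, 6 for each row, row after row: the shift along the tool's x, y, z in m, then the turn, a rotation vector about the tool's x, y, z in rad. In form: [tx, ty, tz, ax, ay, az, tx, ty, tz, ax, ay, az, ...]. A call has 1 to 12 rows; each row is the pose to reach, as a shift and turn from the pose commanded when the call began, along the tool's axes at that moment; what a row does not reach only later rows make up. A row lasts 1/12 s, in which the tool goes at most 41.7 mm and 7.16 degrees, less where a joint would pass 70% of its speed; a pose out of reach is approached as far as the arm can. A call with a gripper value outside its range is refused whole. "grip" is the finger opening in m, from 0 to 0.0854, set as the call begins (left out, the last holds). The fingers move at their own pace and stop on an object; the grip force is fixed at half the most. Time passes only in rows, so rows that repeat a pose let the fingers close. It gives the time, the measured TCP pose, the force and the opening at its end, in the units of the state.
- sensors.get_obs(): the state, without advancing time (a new reading comes with each control period).
- optics.camera(name): name is "scene" or "top"; returns a dict with "pixels" (400x640x3 uint8, red, green, blue), "fx", "fy", "cx", "cy" (pixels), "k1" (the pictures are not rectified: a ray, as slopes to the right and down, at radius r is drawn at 1 + k1 r^2 times it, then the intrinsics apply), "pose" (4x4, takes a point from camera to world coordinates). Camera axes: x right, y up, looking along -z (the intrinsics and any distortion apply to the point x, -y, -z); pixel columns grow to the right and rows downward; lengths in m; the calibration is good to about 2 mm. A picture is of the moment at which its call begins. There is no depth.
- bot.job_done(): hands the job in, once; it reports no verdict.
The state is a dict: "clock": time; "joint_pos": joint angles; "joint_vel": joint speeds; "tau": joint torques, N m; "eef_pos": TCP position; "tool_rot": TCP orientation; "ft_force": force on the tool from outside, world axes, zero at the start; "ft_torque": the same for the moment, N m; "grip_width": finger opening in m.
Only numpy, scipy, OpenCV 4.12 (cv2) and the standard library are available. Lean on these libraries where they do the work, as an engineer would, in place of code of your own. Each camera call takes 0.05 s, during which the arm holds its last target.

TASK

Check the trigger lever of the dispensing gun that lies on its stand: with the outside of the fingers press the lever's front face in until it stops short of the handle bar, let it spring all the way out again, then press it in to its stop a second time and finish while holding it there, so that the gap to the bar can be gauged. Only press: do not grip or hook the lever, do not touch the handle bar, and do not shove or lift the gun on its stand. Leave everything else on the bench where it is.

Things in the scene. Friction and masses are not known exactly. Their poses are not given: they have to be found in the camera images.
- gun: Dispensing gun fixed on its side to a loose heavy stand (steel plate 190 x 170 x 12 mm, about 3 kg, held by friction; over 12 N may slide it). Origin: centre of the plate's underside; z up, +y to the gun's nose. Frame and rods lie along y at x = 35 to 85 mm, y = -133 to 132 mm, tops 98 mm up; the handle bar runs from the frame to -x. Only air between plate and lever or bar.
- grip_bar: The gun's fixed handle bar, 26 mm wide, 30 mm tall with its mid-height 80 mm above the bench, along the gun's x axis at gun y = 0, from gun x = +35 to -90 mm. Same origin and axes as the gun. It cannot move relative to the gun; the trigger is never to be squeezed against it.
- bar_end (a point): The free end of the handle bar, gun coordinates (-90, 0, 80) mm.
- trigger (a joint): Trigger lever angle, rad: 0 = sprung out, 0.40 = in at its stop, where about 25 mm gap to the bar is left. Upright pivot. Plain straight bar, 112 mm long, 10 mm thick, 24 mm tall (68 to 92 mm above the bench), on the bar's nose (+y) side. At value q it points from the pivot along gun (-cos(0.45-q), sin(0.45-q)). Spring: 2 N at rest to 4 N at the stop, 75 mm from the pivot.
- trigger_press (a point): Point to press: on the front face of the lever (the face away from the handle), 75 mm from the pivot, mid-height (80 mm above the bench). Moves with the lever; its y axis is the outward normal of that face, so one presses along its -y.
- trigger_pivot (a point): The lever's pivot, gun coordinates (30, 42, 80) mm. Pressing swings the lever counter-clockwise seen from above; its free end moves 41 mm towards the bar (gun -y).
- trigger_front: The front part of the lever, with the face away from the handle, that the fingers press on (origin at the pivot, lever along its -x, face at y = +5 mm).
- trigger_back: The back part of the lever, with the face towards the handle (origin at the pivot, lever along its -x, face at y = -5 mm). Not to be touched.
- beaker: Bystander: empty glass beaker, 72 mm wide, 90 mm tall, standing near the front side of the trigger; origin at its underside. To be left alone.
- model: Bystander: plaster dental model with a row of teeth, about 66 mm across, 26 mm tall, near the other side of the gun; origin at its underside. To be left alone.
- calculator: Bystander: white desk calculator, 150 x 85 x 17 mm, lying flat; origin at its underside. To be left alone.
- phone: Bystander: black phone, 75 x 155 x 12 mm, lying flat; origin at its underside. To be left alone.
- bottle: Bystander: white bottle, 48 mm wide, 110 mm tall; origin at its underside. To be left alone.
- cartridge: Bystander: white twin-barrel cartridge, 105 x 64 x 28 mm, lying flat (origin at the rear plate's underside); origin at its underside. To be left alone.
- spatula: Bystander: plaster spatula with wooden handle and broad blade, 180 mm long, lying flat; origin at its underside. To be left alone.
- screwdriver: Bystander: screwdriver with orange handle, lying flat; origin at its underside. To be left alone.

How it is judged:
By the outcome, as a careful person would: the job done as asked, in the order asked, and still so for the second after the job is handed in, while the arm keeps its last pose, push and grip.
It also fails if it takes over 38 s, if anything falls off the work surface, if the arm or the gripper's body presses on something with over 40 N, if the wrist force passes 120 N, or if a joint passes its speed limit or range.

## Working session

There is one attempt and no reset: what is moved stays moved. The work goes in short steps, Python scripts to look and compute and a tool call to move; the robot and the scene stay as the last step left them, time stands still between calls to the robot, and variables do not carry over. Pictures are saved under pics/ and viewed, and the job is handed in when it is done.

Besides the shell and the picture viewer there is one more tool, called in YAML: its name, and indented under it one key for each argument. apply_moves: Moves the arm, as the interface text tells. Its arguments: {"type":"object","properties":{"plan":{"type":"array","items":{"type":"number"}},"grip":{"type":"number"}},"required":["plan"]}

```bash
ls; mkdir -p pics; python3 - <<'E'
from workcell import sensors, optics, bot
import cv2
print(sensors.get_obs())
for n in("scene","top"):
    c=optics.camera(n); cv2.imwrite(f"pics/{n}0.png",c["pixels"][:,:,::-1]); print({k:v for k,v in c.items() if k!="pixels"})
E
```

```text
pics
{'clock': 0.0, 'joint_pos': array([-1.24901561e+00,  2.41436723e-01,  3.71615874e-03,  1.33519192e+00,
       -1.42593306e-05,  1.57082147e+00]), 'joint_vel': array([ 7.72441437e-05,  1.48046682e-04, -9.38004909e-04,  2.69896994e-04,
       -1.12190824e-03,  4.94241273e-04]), 'tau': array([ 1.10022070e-04, -3.72319758e+01,  2.52406186e+01,  1.67542370e-02,
       -1.35186955e-06, -1.64806596e-05]), 'eef_pos': array([ 0.15792378, -0.47373739,  0.23039802]), 'tool_rot': array([ 9.87086502e-01,  1.60184635e-01, -1.76551738e-04, -1.04326848e-03]), 'ft_force': array([0.36112172, 1.28120825, 0.05764219]), 'ft_torque': array([ 0.04664298, -0.00242712, -0.03048851]), 'grip_width': 0.08529200534849507}
{'fx': 413.6603962886429, 'fy': 413.6603962886429, 'cx': 321.6383581905718, 'cy': 196.66554031676694, 'k1': -0.08376781432596606, 'pose': array([[-0.70092927, -0.56917172,  0.4298159 ,  1.00199856],
       [ 0.71301815, -0.57390251,  0.40279155,  0.5318892 ],
       [ 0.01741486,  0.58879492,  0.80809483,  1.08582595],
       [ 0.        ,  0.        ,  0.        ,  1.        ]])}
{'fx': 397.4699456924677, 'fy': 397.4699456924677, 'cx': 312.8198134349615, 'cy': 204.53998020938246, 'k1': -0.1013459905613616, 'pose': array([[ 0.02002191,  0.98263511, -0.18446509,  0.20575047],
       [-0.99973496,  0.02177397,  0.00747711,  0.01813938],
       [ 0.01136381,  0.18426649,  0.98281063,  1.51706976],
       [ 0.        ,  0.        ,  0.        ,  1.        ]])}
```

View pics/scene0.png

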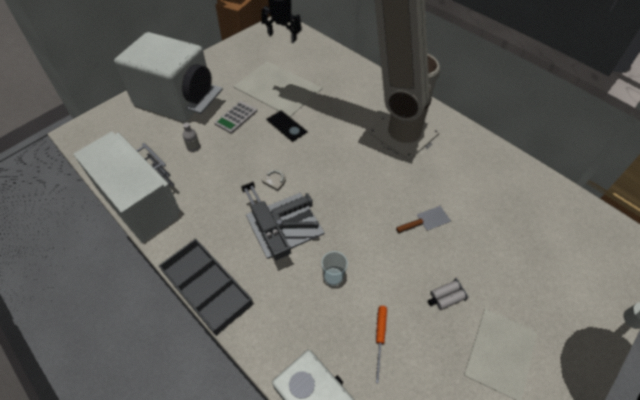

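View pics/top0.png

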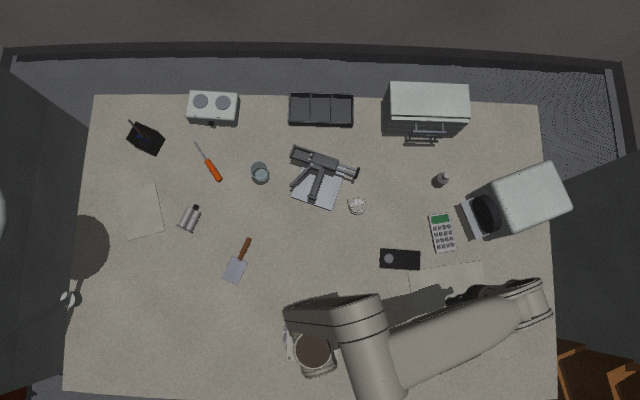

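The gun is near top (320,175) and scene (280,220), with the beaker on its trigger side. I'll enlarge both crops.

```bash
python3 - <<'E'
import cv2
a=cv2.imread("pics/top0.png")[130:220,235:375]; cv2.imwrite("pics/top0c.png",cv2.resize(a,None,fx=5.7,fy=5.7,interpolation=cv2.INTER_CUBIC))
a=cv2.imread("pics/scene0.png")[165:295,230:370]; cv2.imwrite("pics/scene0c.png",cv2.resize(a,None,fx=4.5,fy=4.5,interpolation=cv2.INTER_CUBIC))
E
```

```text
(no output)
```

View pics/top0c.png

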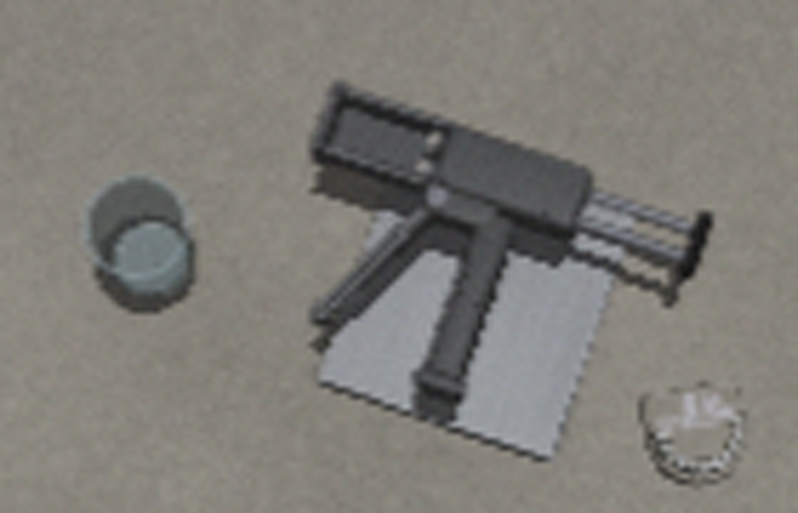

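View pics/scene0c.png

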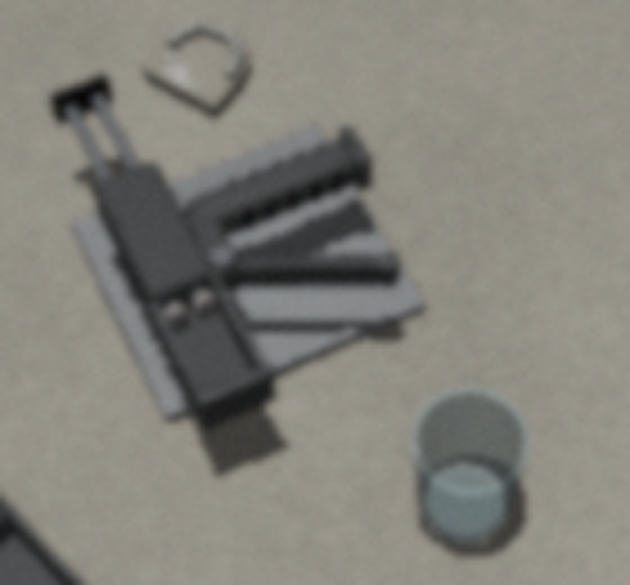

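```bash
cat > h.py <<'E'
import numpy as np
from workcell import optics
def cams():
    return {n:optics.camera(n) for n in("scene","top")}
def proj(c,P):
    P=np.atleast_2d(P); T=np.linalg.inv(c["pose"]); p=P@T[:3,:3].T+T[:3,3]
    s=np.c_[p[:,0]/-p[:,2],-p[:,1]/-p[:,2]]; r2=(s**2).sum(1,keepdims=True)
    s=s*(1+c["k1"]*r2); return np.c_[c["fx"]*s[:,0]+c["cx"],c["fy"]*s[:,1]+c["cy"]]
def gun2w(g,P):
    c,s=np.cos(g[2]),np.sin(g[2]); P=np.atleast_2d(P)
    return np.c_[g[0]+c*P[:,0]-s*P[:,1], g[1]+s*P[:,0]+c*P[:,1], P[:,2]]
E
python3 - <<'E'
from h import *
from scipy.optimize import least_squares
C=cams()
import pickle; pickle.dump({k:{a:b for a,b in v.items()} for k,v in C.items()},open("c0.pkl","wb"))
m=1e-3
top=[((335,86),(85,132,98)),((315,157),(35,132,98)),((320,380),(-95,85,12)),((550,460),(-95,-85,12)),((437,195),(30,42,95))]
sc=[((425,305),(-95,85,12)),((168,418),(95,85,12)),((75,225),(95,-85,12)),((270,380),(35,132,98)),((318,122),(-95,-85,12))]
def px(l,k,o): return np.array([(np.array(p)+.5)/k-.5+o for p,_ in l]),np.array([q for _,q in l])*m
tp,tP=px(top,5.7,np.array([235,130])); sp,sP=px(sc,4.5,np.array([230,165]))
def f(v,w=1):
    return np.r_[(proj(C["top"],gun2w(v,tP))-tp).ravel(),(proj(C["scene"],gun2w(v,sP))-sp).ravel()]
r=least_squares(f,[.5,0,-.3],loss="soft_l1"); print(r.x,np.degrees(r.x[2])); print(f(r.x).reshape(-1,2).round(1))
# separately per camera
for s in (slice(0,10),slice(10,20)):
    q=least_squares(lambda v:f(v)[s],r.x); print(q.x)
g=r.x; np.save("g.npy",g)
# beaker
def ray(c,uv,z):
    return least_squares(lambda v:(proj(c,[[v[0],v[1],z]])[0]-uv),[.5,.1]).x
print("beaker top-cam rim ctr",ray(C["top"],np.array([138,228])/5.7+[235,130],.09),"base",ray(C["top"],np.array([148,262])/5.7+[235,130],.004))
print("scene rim",ray(C["scene"],np.array([470,440])/4.5+[230,165],.09),"base",ray(C["scene"],np.array([465,505])/4.5+[230,165],.004))
import cv2
def lev(q,z=92,th=5):
    d=np.array([-np.cos(.45-q),np.sin(.45-q)]);n=np.array([np.sin(.45-q),np.cos(.45-q)]);p=np.array([30,42])
    return np.array([[*(p+a*d+b*n),z] for a,b in((0,th),(112,th),(112,-th),(0,-th))])*m
for n,k,o in(("top",5.7,(235,130)),("scene",4.5,(230,165))):
    im=cv2.imread(f"pics/{n}0c.png")
    for P,col in((np.array([[-95,85,12],[95,85,12],[95,-85,12],[-95,-85,12]])*m,(0,255,0)),(np.array([[35,13,95],[-90,13,95],[-90,-13,95],[35,-13,95]])*m,(255,0,0)),(lev(0),(0,0,255)),(np.array([[35,132,98],[85,132,98],[85,-133,98],[35,-133,98]])*m,(0,255,255))):
        uv=(proj(C[n],gun2w(g,P))-o+.5)*k-.5
        cv2.polylines(im,[uv.round().astype(np.int32)],True,col,1)
    cv2.imwrite(f"pics/{n}0o.png",im)
E
```

```text
[ 0.58335536 -0.01423851 -0.31570628] -18.088637329115354
[[ 0.  -1.7]
 [-1.  -2.1]
 [-0.9 -0.1]
 [ 0.4  0.2]
 [-0.   0.4]
 [ 0.5 -0.2]
 [-0.4 -0.1]
 [-1.1 -0.7]
 [ 1.2 -1.5]
 [-0.1  0.2]]
[ 0.58145486 -0.01555285 -0.30535924]
[ 0.58439613 -0.0130306  -0.32303307]
beaker top-cam rim ctr [0.59980433 0.20916624] base [0.59943847 0.21262964]
scene rim [0.60405795 0.21306644] base [0.60510365 0.21479065]
```

View pics/top0o.png

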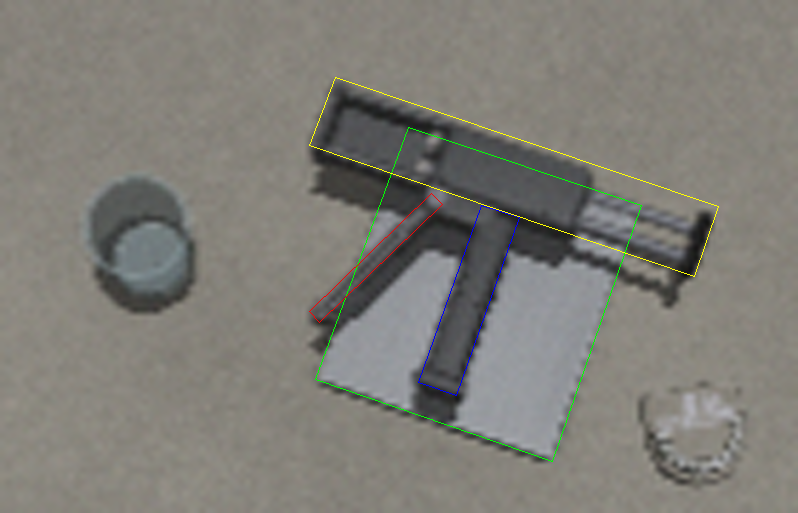

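View pics/scene0o.png

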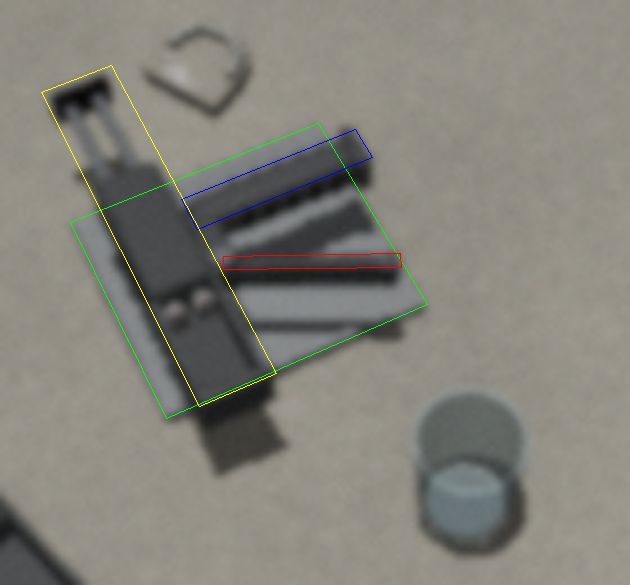

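```bash
cat >> h.py <<'E'
g=np.load("g.npy")
from scipy.spatial.transform import Rotation as R
def press(q,gap,half=.0145,z=.064,yaw_q=None):
    """TCP pose with finger back at 'gap' from the lever front face (75mm) at q"""
    a=.45-(q); d=np.array([-np.cos(a),np.sin(a)]);n=np.array([np.sin(a),np.cos(a)])
    p=np.array([.030,.042])+.075*d+(.005+gap+half)*n
    w=gun2w(g,[[p[0],p[1],z]])[0]
    psi=np.pi/2-a+g[2]-np.pi/2   # angle of outward normal -90deg+... 
    na=np.pi/2-a+g[2]            # outward normal angle in world ; tool -y = normal
    psi=na+np.pi+np.pi/2         # y angle = na+pi, x angle = y+90deg (z down)
    return w,(psi+np.pi)%(2*np.pi)-np.pi
def toolR(psi): return R.from_matrix(np.array([[np.cos(psi),np.sin(psi),0],[np.sin(psi),-np.cos(psi),0],[0,0,-1.]]))
def rel(p0,R0,p,psi):
    return np.r_[R0.inv().apply(p-p0),(R0.inv()*toolR(psi)).as_rotvec()]
E
python3 - <<'E'
from h import *
from workcell import sensors
o=sensors.get_obs(); p0=o["eef_pos"];R0=R.from_quat(o["tool_rot"])
for gap in(.03,.02,0): 
  w,psi=press(0,gap); print(gap,w.round(4),round(psi,3))
print(press(.4,0))
w,psi=press(0,.025); w[2]=.2
print(rel(p0,R0,w,psi).round(4))
print("beaker dist",np.linalg.norm(press(0,.025)[0][:2]-[.602,.2125]))
E
```

```text
0.03 [0.6052 0.104  0.064 ] -0.766
0.02 [0.5982 0.0968 0.064 ] -0.766
0 [0.5844 0.0824 0.064 ] -0.766
(array([0.56184619, 0.06140226, 0.064     ]), np.float64(-0.36570627859221716))
[ 6.0260e-01 -4.0460e-01  3.1300e-02 -1.2000e-03  7.0000e-04  1.0875e+00]
beaker dist 0.11207112261009775
```

apply_moves:
  plan: [0.032,-0.0215,0,0,0,0,0.064,-0.043,0,0,0,0,0.096,-0.0645,0,0,0,0,0.128,-0.086,0,0,0,0,0.16,-0.1075,0,0,0,0,0.192,-0.129,0,0,0,0,0.224,-0.1505,0,0,0,0,0.256,-0.172,0,0,0,0,0.288,-0.1935,0,0,0,0,0.32,-0.215,0,0,0,0,0.352,-0.2365,0,0,0,0,0.384,-0.258,0,0,0,0]
  grip: 0

```text
clock: 1.2
eef_pos: [0.4415, -0.1063, 0.2313]
tool_rot: [0.987, 0.16, 0.0, 0.0]
ft_force: [0.9, -1.2, 0.4]
grip_width: -0.0
```

```bash
cat > st.py <<'E'
from h import *
from workcell import sensors
import sys
o=sensors.get_obs(); p0=o["eef_pos"];R0=R.from_quat(o["tool_rot"])
def show():
    x=R0.as_matrix()[:,0]; print("t",o["clock"],"p",p0.round(4),"psi",round(np.arctan2(x[1],x[0]),4),"F",o["ft_force"].round(2),"T",o["ft_torque"].round(3),"w",round(o["grip_width"],4))
E
python3 - <<'E'
from st import *
show()
w,psi=press(0,.025); w[2]=.2
print(rel(p0,R0,w,psi).round(4))
E
```

```text
t 1.2 p [ 0.4415 -0.1063  0.2313] psi 0.322 F [ 0.86 -1.25  0.4 ] T [-0.085 -0.016  0.023] w -0.0
[ 2.1730e-01 -1.4540e-01  3.1300e-02  2.0000e-04 -1.0000e-04  1.0877e+00]
```

apply_moves:
  plan: [0.022,-0.0145,0.003,0,0,0.109,0.044,-0.029,0.006,0,0,0.218,0.066,-0.0435,0.009,0,0,0.327,0.088,-0.058,0.012,0,0,0.436,0.11,-0.0725,0.015,0,0,0.545,0.132,-0.087,0.018,0,0,0.654,0.154,-0.1015,0.021,0,0,0.763,0.176,-0.116,0.024,0,0,0.198,-0.1305,0.027,0,0,0.98,0,0,0]

```text
$.plan: bad value
```

apply_moves:
  plan: [0.022,-0.0145,0.003,0,0,0.109,0.044,-0.029,0.006,0,0,0.218,0.066,-0.0435,0.009,0,0,0.327,0.088,-0.058,0.012,0,0,0.436,0.11,-0.0725,0.015,0,0,0.545,0.132,-0.087,0.018,0,0,0.654,0.154,-0.1015,0.021,0,0,0.763,0.176,-0.116,0.024,0,0,0.872,0.198,-0.1305,0.027,0,0,0.98,0.217,-0.145,0.031,0,0,1.088,0.217,-0.145,0.031,0,0,1.088]

```text
clock: 2.12
eef_pos: [0.5084, -0.148, 0.2066]
tool_rot: [0.981, -0.181, 0.003, -0.071]
ft_force: [-0.3, -0.5, -0.1]
grip_width: 0.0001
```

```bash
python3 - <<'E'
from st import *
import cv2
show()
w,psi=press(0,.025); print(rel(p0,R0,w,psi).round(4))
for n,k,(u,v,s,t) in(("top",5.7,(235,110,140,100)),("scene",4.5,(220,135,160,130))):
    c=optics.camera(n);a=c["pixels"][v:v+t,u:u+s,::-1]
    cv2.imwrite(f"pics/{n}1.png",cv2.resize(a,None,fx=k,fy=k,interpolation=cv2.INTER_CUBIC))
E
```

```text
t 2.1167 p [ 0.5084 -0.148   0.2066] psi -0.3629 F [-0.35 -0.49 -0.07] T [-0.144 -0.001 -0.014] w 0.0001
[ 0.0019 -0.2427  0.1785 -0.1351  0.0482  0.4007]
```

View pics/scene1.png

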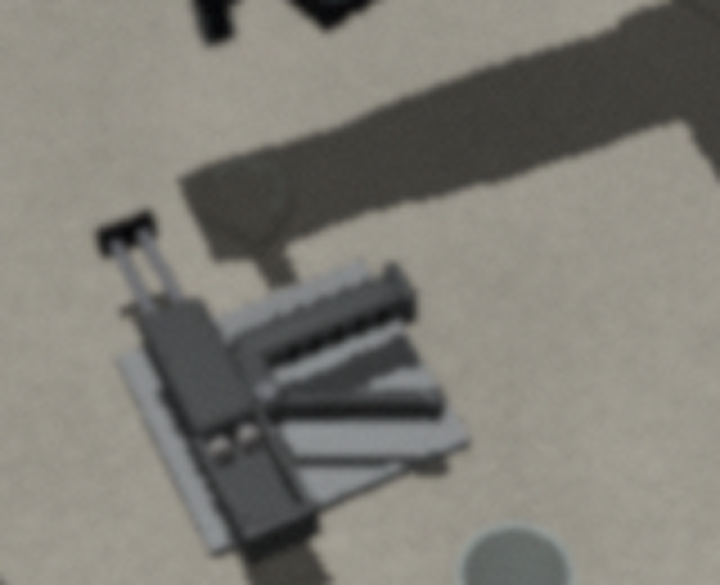

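View pics/top1.png

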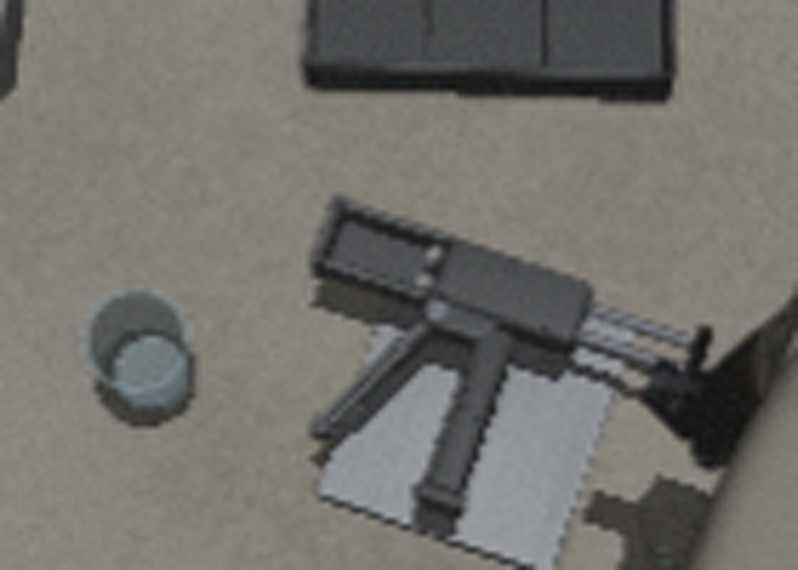

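```bash
python3 - <<'E'
from st import *
show(); print(o["joint_pos"].round(3),o["joint_vel"].round(2), R0.as_matrix().round(3))
w,psi=press(0,.025); w[2]=.2; print(rel(p0,R0,w,psi).round(4))
E
```

```text
t 2.2167 p [ 0.5073 -0.1491  0.2065] psi -0.3649 F [ 0.58 -0.46  0.43] T [-0.148  0.057  0.041] w 0.0
[-0.366  0.324  0.045  1.313  0.14   3.141] [ 0.04 -0.01  0.01  0.    0.02  0.  ] [[ 0.934 -0.356  0.03 ]
 [-0.357 -0.924  0.138]
 [-0.021 -0.139 -0.99 ]]
[-0.0008 -0.2632  0.0436 -0.1338  0.0486  0.3987]
```

Joint 6 ran into its limit, so I'll use the opposite half-turn of the tool (+y outward).

```bash
sed -i 's/psi=na+np.pi+np.pi\/2 .*/psi=na+np.pi\/2  # tool +y outward/' h.py; python3 - <<'E'
from st import *
w,psi=press(0,.025); w[2]=.2; print(w,psi)
m=np.array([.5556,-.02,.205]); ps=.85
r=rel(p0,R0,m,ps);print(r.round(4))
for k in range(1,5): print(rel(p0,R0,p0+(m-p0)*k/4,-.365+(ps+.365)*k/4).round(3))
E
```

```text
[0.60168676 0.10042932 0.2       ] 2.3758863749975774
[-9.0000e-04 -1.3630e-01  2.0700e-02 -1.3490e-01 -6.6700e-02 -1.2142e+00]
[-0.    -0.034  0.005 -0.142 -0.    -0.305]
[-0.    -0.068  0.01  -0.142 -0.022 -0.608]
[-0.001 -0.102  0.016 -0.14  -0.044 -0.911]
[-1.000e-03 -1.360e-01  2.100e-02 -1.350e-01 -6.700e-02 -1.214e+00]
```

apply_moves:
  plan: [0,-0.012,0.002,-0.047,0,-0.1,0,-0.024,0.004,-0.094,0,-0.2,0,-0.034,0.005,-0.142,0,-0.305,0,-0.046,0.007,-0.142,-0.008,-0.406,0,-0.058,0.009,-0.142,-0.015,-0.508,0,-0.068,0.01,-0.142,-0.022,-0.608,0,-0.08,0.012,-0.141,-0.03,-0.71,0,-0.091,0.014,-0.14,-0.037,-0.81,-0.001,-0.102,0.016,-0.14,-0.044,-0.911,-0.001,-0.114,0.018,-0.138,-0.052,-1.012,-0.001,-0.125,0.02,-0.136,-0.06,-1.113,-0.001,-0.136,0.021,-0.135,-0.067,-1.214]

```text
clock: 3.22
eef_pos: [0.556, -0.0166, 0.2052]
tool_rot: [0.909, 0.417, 0.0, 0.0]
ft_force: [1.1, -0.3, -1.3]
grip_width: -0.0001
```

```bash
python3 - <<'E'
from st import *
show();print(o["joint_pos"].round(3))
w,psi=press(0,.025); w[2]=.2; 
print(rel(p0,R0,w,psi).round(4))
E
```

```text
t 3.2167 p [ 0.556  -0.0166  0.2052] psi 0.8602 F [ 1.13 -0.25 -1.29] T [0.002 0.003 0.022] w -0.0001
[-0.03   0.363  0.107  1.313  0.     2.252]
[ 1.1850e-01 -4.1700e-02  5.3000e-03  1.0000e-03 -0.0000e+00 -1.5157e+00]
```

apply_moves:
  plan: [0.01,-0.0035,0,0,0,-0.12,0.02,-0.007,0,0,0,-0.24,0.03,-0.0105,0,0,0,-0.36,0.04,-0.014,0,0,0,-0.48,0.05,-0.0175,0,0,0,-0.6,0.06,-0.021,0,0,0,-0.72,0.07,-0.0245,0,0,0,-0.84,0.08,-0.028,0,0,0,-0.96,0.09,-0.0315,0,0,0,-1.08,0.1,-0.035,0,0,0,-1.2,0.11,-0.0385,0,0,0,-1.32,0.1185,-0.042,0.005,0,0,-1.44]

```text
clock: 4.22
eef_pos: [0.6029, 0.1006, 0.2014]
tool_rot: [0.408, 0.913, 0.001, 0.001]
ft_force: [0.4, 0.1, -0.1]
grip_width: 0.0003
```

```bash
python3 - <<'E'
from st import *
show();print(o["joint_pos"].round(3))
w,psi=press(0,.025); 
print(rel(p0,R0,w,psi).round(4))
E
```

```text
t 4.2167 p [0.6029 0.1006 0.2014] psi 2.3013 F [ 0.43  0.14 -0.15] T [-0.019 -0.04   0.017] w 0.0003
[ 0.165  0.474  0.266  1.359 -0.     1.006]
[ 0.0009 -0.0014  0.1373  0.0026  0.0019 -0.0746]
```

Now straight down to z = 0.064 at 25 mm in front of the lever.

apply_moves:
  plan: [0.001,-0.001,0.02,0,0,-0.075,0.001,-0.001,0.045,0,0,-0.075,0.001,-0.001,0.07,0,0,-0.075,0.001,-0.001,0.095,0,0,-0.075,0.001,-0.001,0.12,0,0,-0.075,0.001,-0.001,0.137,0,0,-0.075,0.001,-0.001,0.137,0,0,-0.075,0.001,-0.001,0.137,0,0,-0.075]

```text
clock: 4.88
eef_pos: [0.5999, 0.0995, 0.0626]
tool_rot: [0.376, 0.926, -0.001, -0.001]
ft_force: [0.2, -0.8, -0.1]
grip_width: -0.0002
```

```bash
cat >> st.py <<'E'
import cv2
def pic(tag,q=None):
    F=[];
    for n,k,(u,v,s,t) in(("top",5.7,(235,130,140,90)),("scene",4.5,(230,165,140,130))):
        c=optics.camera(n);a=c["pixels"][v:v+t,u:u+s,::-1]
        F.append(sensors.get_obs()["ft_force"])
        cv2.imwrite(f"pics/{n}_{tag}.png",cv2.resize(a,None,fx=k,fy=k,interpolation=cv2.INTER_CUBIC))
    print("F",np.round(F,2))
def state(q=0,gap=0):
    show(); w,psi=press(q,gap); print("rel",rel(p0,R0,w,psi).round(4))
E
python3 - <<'E'
from st import *
state(0,0); pic("2")
E
```

```text
t 4.8833 p [0.5999 0.0995 0.0626] psi 2.3697 F [ 0.15 -0.75 -0.06] T [-0.006  0.004 -0.03 ] w -0.0002
rel [-0.0008 -0.0231 -0.0014 -0.0014 -0.0007 -0.0061]
F [[ 0.03  0.28  0.49]
 [-0.75 -0.68  0.98]]
```

View pics/scene_2.png

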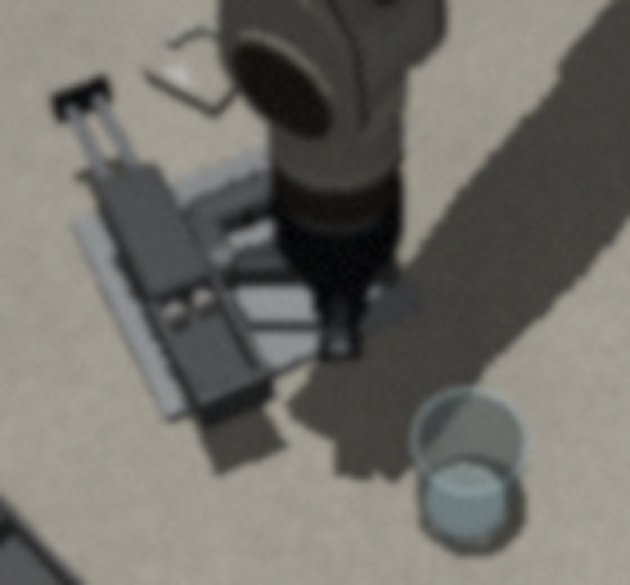

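View pics/top_2.png

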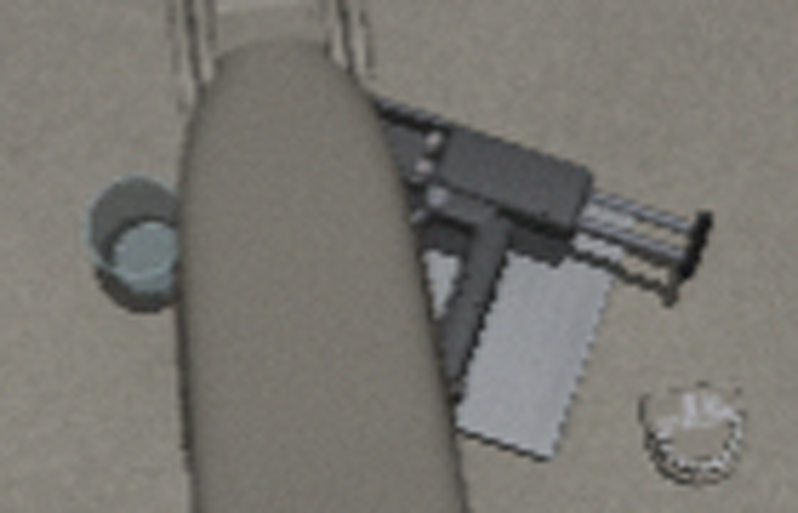

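apply_moves:
  plan: [0,-0.006,0,0,0,0,0,-0.012,0,0,0,0,-0.001,-0.016,0,0,0,-0.006,-0.001,-0.018,0,0,0,-0.006,-0.001,-0.02,0,0,0,-0.006,-0.001,-0.02,0,0,0,-0.006]

```text
clock: 5.48
eef_pos: [0.5875, 0.0835, 0.0638]
tool_rot: [0.374, 0.927, 0.0, 0.001]
ft_force: [0.2, 0.2, -0.1]
grip_width: 0.0001
```

```bash
python3 - <<'E'
from st import *
state(0,0); pic("3")
for q in(.05,.1,.15,.2,.25,.3,.35,.4): 
    w,psi=press(q,0); print(q,rel(p0,R0,w,psi).round(4))
E
```

```text
t 5.4833 p [0.5875 0.0835 0.0638] psi 2.374 F [ 0.24  0.19 -0.14] T [ 0.01   0.016 -0.025] w 0.0001
rel [ 0.0016 -0.003  -0.0002  0.001   0.0013 -0.0019]
F [[-0.16  0.69 -0.25]
 [ 0.54  0.95 -0.  ]]
0.05 [ 0.0024 -0.0067 -0.0002  0.001   0.0013 -0.0519]
0.1 [ 0.0031 -0.0106 -0.0002  0.0009  0.0013 -0.1019]
0.15 [ 0.0036 -0.0144 -0.0002  0.0009  0.0014 -0.1519]
0.2 [ 3.900e-03 -1.830e-02 -2.000e-04  9.000e-04  1.400e-03 -2.019e-01]
0.25 [ 4.000e-03 -2.210e-02 -2.000e-04  8.000e-04  1.400e-03 -2.519e-01]
0.3 [ 3.900e-03 -2.600e-02 -2.000e-04  8.000e-04  1.400e-03 -3.019e-01]
0.35 [ 3.600e-03 -2.990e-02 -2.000e-04  8.000e-04  1.400e-03 -3.519e-01]
0.4 [ 3.200e-03 -3.370e-02 -2.000e-04  7.000e-04  1.500e-03 -4.019e-01]
```

View pics/scene_3.png

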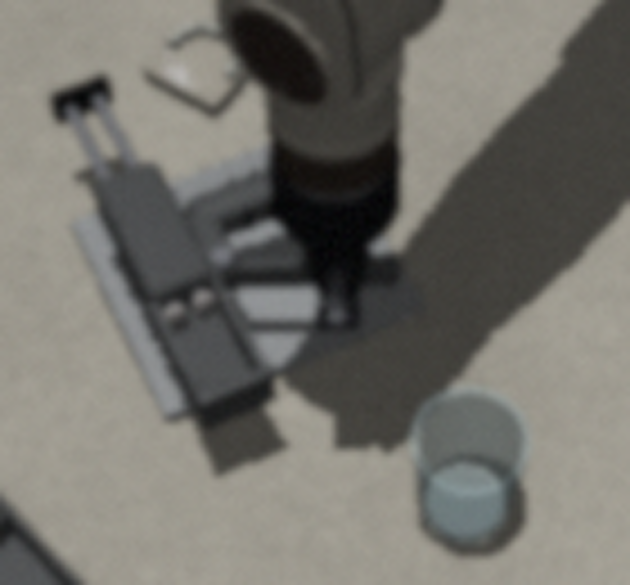

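apply_moves:
  plan: [0.0015,-0.003,0,0,0,0,0.0025,-0.007,0,0,0,-0.05,0.003,-0.0105,0,0,0,-0.1,0.0035,-0.0145,0,0,0,-0.15,0.004,-0.018,0,0,0,-0.2,0.004,-0.022,0,0,0,-0.25,0.004,-0.022,0,0,0,-0.25]

```text
clock: 6.17
eef_pos: [0.5695, 0.0714, 0.0635]
tool_rot: [0.255, 0.967, 0.001, 0.001]
ft_force: [1.0, 2.6, -0.6]
grip_width: -0.0001
```

```bash
python3 - <<'E'
from st import *
state(.25,0); pic("4")
for q in(.3,.35,.4): 
    w,psi=press(q,0); print(q,rel(p0,R0,w,psi).round(4))
E
```

```text
t 6.1667 p [0.5695 0.0714 0.0635] psi 2.6258 F [ 1.01  2.56 -0.65] T [ 0.508 -0.132 -0.077] w -0.0001
rel [-0.0003 -0.0011 -0.0005  0.0019  0.001  -0.0001]
F [[-0.17  4.1  -1.21]
 [ 0.46  3.04 -0.76]]
0.3 [ 0.0006 -0.0048 -0.0005  0.0018  0.0011 -0.0501]
0.35 [ 0.0013 -0.0087 -0.0005  0.0018  0.0011 -0.1001]
0.4 [ 0.0018 -0.0125 -0.0005  0.0018  0.0012 -0.1501]
```

View pics/scene_4.png

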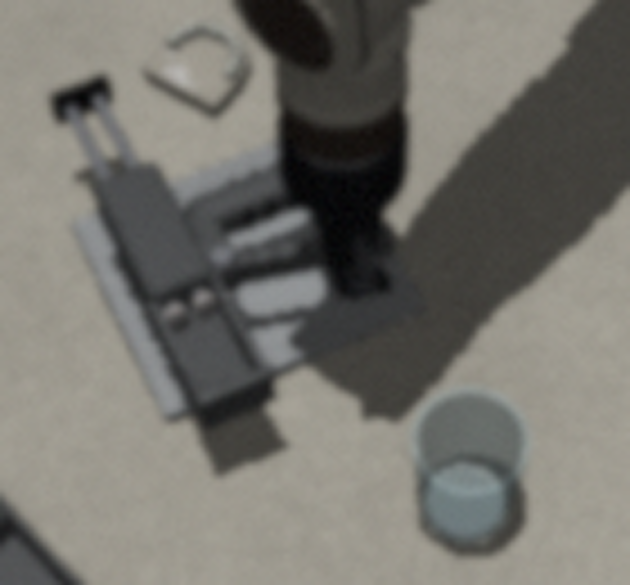

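View pics/top_4.png

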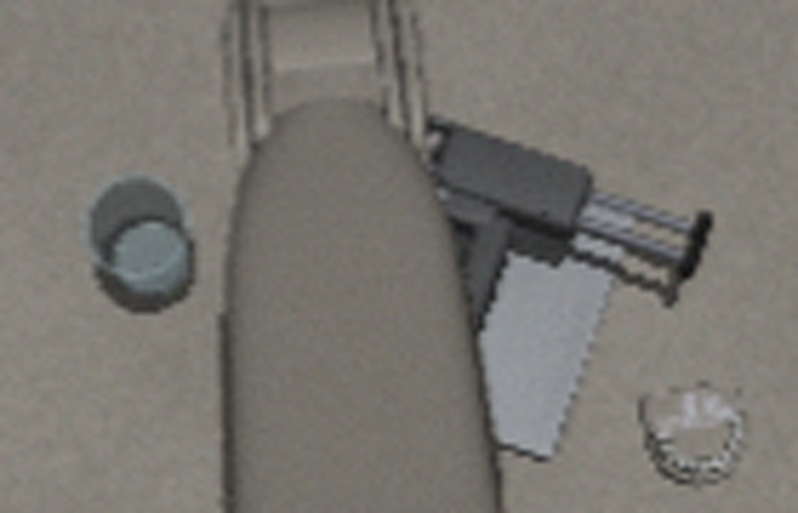

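apply_moves:
  plan: [0.0005,-0.002,0,0,0,-0.025,0.0005,-0.004,0,0,0,-0.05,0.001,-0.006,0,0,0,-0.075,0.0015,-0.0075,0,0,0,-0.1,0.0015,-0.0075,0,0,0,-0.1]

```text
clock: 6.68
eef_pos: [0.5645, 0.0658, 0.0635]
tool_rot: [0.207, 0.978, 0.001, 0.001]
ft_force: [0.3, 3.8, 0.1]
grip_width: -0.0002
```

```bash
cat >> st.py <<'E'
def force(psi_n=4,q=.4):
    F=[o["ft_force"]]
    for i in range(psi_n): optics.camera("scene"); F.append(sensors.get_obs()["ft_force"])
    F=np.array(F); na=np.pi/2-(.45-q)+g[2]; n=np.array([np.cos(na),np.sin(na),0]); t=np.array([-n[1],n[0],0])
    print("Fn",(F@n).round(2),"mean n,t,z",(F@n).mean().round(2),(F@t).mean().round(2),F[:,2].mean().round(2))
E
python3 - <<'E'
from st import *
state(.4,0); force()
E
```

```text
t 6.6833 p [0.5645 0.0658 0.0635] psi 2.7246 F [0.32 3.81 0.1 ] T [0.725 0.013 0.   ] w -0.0002
rel [ 0.0007 -0.0051 -0.0005  0.0014  0.0008 -0.0513]
Fn [3.67 3.51 2.85 3.77 3.47] mean n,t,z 3.46 1.29 0.11
```

apply_moves:
  plan: [0.0005,-0.0015,0,0,0,-0.025,0.0005,-0.003,0,0,0,-0.05,0.0005,-0.0035,0,0,0,-0.05,0.0005,-0.0035,0,0,0,-0.05]

```text
clock: 7.22
eef_pos: [0.5624, 0.0624, 0.0634]
tool_rot: [0.183, 0.983, 0.0, 0.0]
ft_force: [-1.6, 4.7, 0.4]
grip_width: -0.0002
```

```bash
python3 - <<'E'
from st import *
state(.4,0); force()
E
```

```text
t 7.2167 p [0.5624 0.0624 0.0634] psi 2.7738 F [-1.63  4.68  0.37] T [ 0.803  0.197 -0.013] w -0.0002
rel [ 0.0001 -0.0011 -0.0006  0.0006  0.0005 -0.0021]
Fn [3.79 3.26 3.85 4.47 3.93] mean n,t,z 3.86 2.81 0.17
```

apply_moves:
  plan: [0.001,-0.0005,0,0,0,0,0.0015,-0.001,0,0,0,0,0.0015,-0.001,0,0,0,0]

```text
clock: 7.67
eef_pos: [0.5619, 0.0613, 0.0636]
tool_rot: [0.183, 0.983, -0.0, 0.002]
ft_force: [3.0, 3.3, -1.6]
grip_width: -0.0001
```

```bash
python3 - <<'E'
from st import *
state(.4,0); force()
E
```

```text
t 7.6667 p [0.5619 0.0613 0.0636] psi 2.7743 F [ 3.    3.27 -1.64] T [ 0.537 -0.49   0.002] w -0.0001
rel [ 0.0001  0.     -0.0004  0.0004  0.0035 -0.0016]
Fn [4.13 3.04 2.74 2.85 2.65] mean n,t,z 3.08 -2.16 -1.93
```

apply_moves:
  plan: [-0.0005,-0.0005,-0.0005,0,0,0,-0.0005,-0.001,-0.0005,0,0,0,-0.0005,-0.001,-0.0005,0,0,0]

```text
clock: 8.12
eef_pos: [0.5612, 0.0605, 0.064]
tool_rot: [0.182, 0.983, 0.0, 0.001]
ft_force: [3.1, 2.8, -2.4]
grip_width: -0.0
```

```bash
python3 - <<'E'
from st import *
state(.4,0); force()
E
```

```text
t 8.1167 p [0.5612 0.0605 0.064 ] psi 2.7746 F [ 3.13  2.84 -2.41] T [ 0.536 -0.597 -0.043] w -0.0
rel [-0.0003  0.001   0.      0.0004  0.0016 -0.0013]
Fn [3.77 3.19 3.46 3.21 3.13] mean n,t,z 3.35 -1.96 -1.65
```

apply_moves:
  plan: [-0.0005,-0.0005,0.0005,0,0,0,-0.0005,-0.001,0.001,0,0,0,-0.0005,-0.0015,0.001,0,0,0,-0.0005,-0.0015,0.001,0,0,0]

```text
clock: 8.65
eef_pos: [0.5612, 0.0601, 0.0636]
tool_rot: [0.182, 0.983, 0.001, 0.001]
ft_force: [1.6, 5.5, 3.3]
grip_width: 0.0001
```

```bash
python3 - <<'E'
from st import *
state(.4,0); force(); pic("5")
E
```

```text
t 8.65 p [0.5612 0.0601 0.0636] psi 2.7753 F [1.55 5.46 3.27] T [ 1.057 -0.185 -0.024] w 0.0001
rel [-0.0001  0.0015 -0.0004  0.0028  0.0013 -0.0005]
Fn [5.65 6.41 5.63 6.15 5.22] mean n,t,z 5.81 0.64 2.37
F [[0.77 5.07 1.8 ]
 [1.38 5.49 2.71]]
```

View pics/scene_5.png

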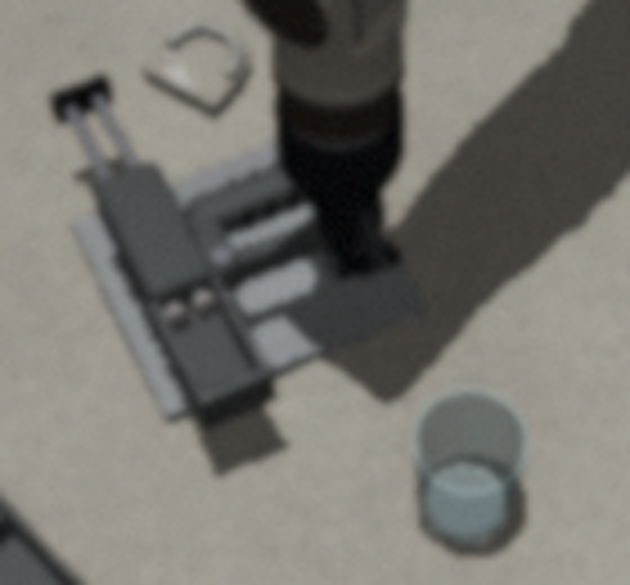

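apply_moves:
  plan: [0,-0.0005,-0.0003,0,0,0,0,-0.0007,-0.0003,0,0,0,0,-0.0007,-0.0003,0,0,0]

```text
clock: 9.2
eef_pos: [0.5611, 0.0601, 0.0637]
tool_rot: [0.182, 0.983, 0.002, 0.001]
ft_force: [2.9, 8.0, 0.7]
grip_width: 0.0001
```

```bash
python3 - <<'E'
from st import *
state(.4,0); force(); pic("6")
m=1e-3; C={"scene":optics.camera("scene")}
im=cv2.imread("pics/scene_6.png")
def lev(q,z):
    d=np.array([-np.cos(.45-q),np.sin(.45-q)]);n=np.array([np.sin(.45-q),np.cos(.45-q)]);p=np.array([30,42])
    return np.array([[*(p+a*d+b*n),z] for a,b in((0,5),(112,5),(112,-5),(0,-5))])*m
for P,col in((lev(.4,92),(0,0,255)),(lev(.32,92),(0,255,255)),(np.array([[-95,85,12],[95,85,12],[95,-85,12],[-95,-85,12]])*m,(0,255,0))):
    uv=(proj(C["scene"],gun2w(g,P))-(230,165)+.5)*4.5-.5
    cv2.polylines(im,[uv.round().astype(np.int32)],True,col,1)
cv2.imwrite("pics/scene_6o.png",im)
E
```

```text
t 9.2 p [0.5611 0.0601 0.0637] psi 2.7758 F [2.88 7.96 0.74] T [ 1.446 -0.393 -0.053] w 0.0001
rel [-0.0002  0.0015 -0.0003  0.0038  0.0011 -0.0001]
Fn [8.46 7.76 8.49 7.67 7.81] mean n,t,z 8.04 0.72 0.45
F [[2.24 8.27 0.65]
 [1.32 6.96 0.76]]
```

View pics/scene_6o.png

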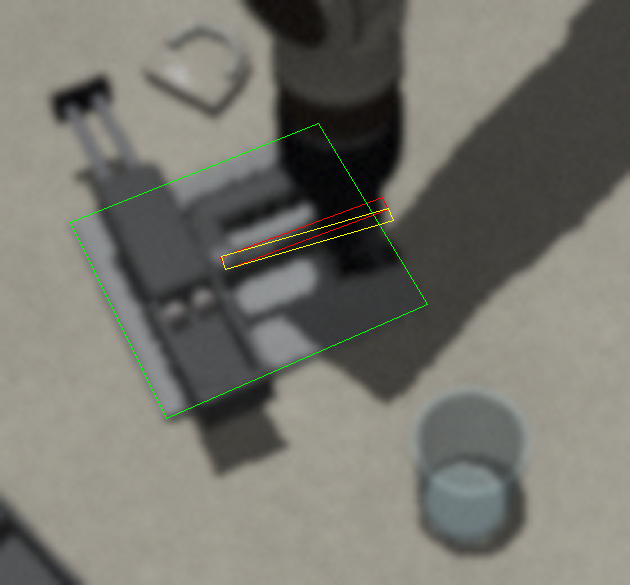

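At the stop (stiff rise with no travel). Now release along the arc, well clear.

```bash
python3 - <<'E'
from st import *
for q,gp in((.3,0),(.2,0),(.1,0.001),(0,0.003),(0,.02)): 
    w,psi=press(q,gp); print(q,rel(p0,R0,w,psi).round(4))
E
```

```text
0.3 [-0.0025  0.0089 -0.0003  0.0037  0.001   0.1   ]
0.2 [-0.0056  0.0161 -0.0002  0.0037  0.0008  0.2   ]
0.1 [-9.60e-03  2.38e-02 -2.00e-04  3.70e-03  6.00e-04  3.00e-01]
0 [-1.49e-02  3.20e-02 -2.00e-04  3.80e-03  4.00e-04  4.00e-01]
0 [-2.15e-02  4.76e-02 -1.00e-04  3.80e-03  4.00e-04  4.00e-01]
```

apply_moves:
  plan: [-0.001,0.005,0,0,0,0.05,-0.0025,0.009,0,0,0,0.1,-0.004,0.0125,0,0,0,0.15,-0.0055,0.016,0,0,0,0.2,-0.0075,0.02,0,0,0,0.25,-0.0095,0.024,0,0,0,0.3,-0.012,0.028,0,0,0,0.35,-0.015,0.032,0,0,0,0.4,-0.017,0.037,0,0,0,0.4,-0.019,0.042,0,0,0,0.4,-0.0215,0.048,0,0,0,0.4,-0.0215,0.048,0,0,0,0.4]

```text
clock: 10.55
eef_pos: [0.5987, 0.0961, 0.0632]
tool_rot: [0.374, 0.928, 0.0, 0.001]
ft_force: [-0.1, 0.4, -0.2]
grip_width: -0.0
```

```bash
python3 - <<'E'
from st import *
state(0,0); force(); pic("7")
for q,gp in((0,.003),(.1,0),(.2,0),(.3,0),(.35,0),(.4,0)): 
    w,psi=press(q,gp-.0015); print(q,rel(p0,R0,w,psi).round(4))
E
```

```text
t 10.55 p [0.5987 0.0961 0.0632] psi 2.3759 F [-0.12  0.42 -0.2 ] T [0.054 0.002 0.019] w -0.0
rel [ 0.0009 -0.0198 -0.0008  0.001   0.0015  0.    ]
Fn [ 0.35  0.37  0.84 -0.34 -0.64] mean n,t,z 0.11 0.2 -0.47
F [[ 0.03 -0.38  0.27]
 [ 1.02 -0.53  0.69]]
0 [ 0.0009 -0.0183 -0.0008  0.001   0.0015  0.    ]
0.1 [ 0.0023 -0.0289 -0.0008  0.0009  0.0015 -0.1   ]
0.2 [ 0.003  -0.0365 -0.0008  0.0008  0.0016 -0.2   ]
0.3 [ 0.0028 -0.0442 -0.0008  0.0007  0.0016 -0.3   ]
0.35 [ 0.0025 -0.0481 -0.0008  0.0007  0.0016 -0.35  ]
0.4 [ 0.002  -0.0519 -0.0009  0.0007  0.0017 -0.4   ]
```

View pics/scene_7.png

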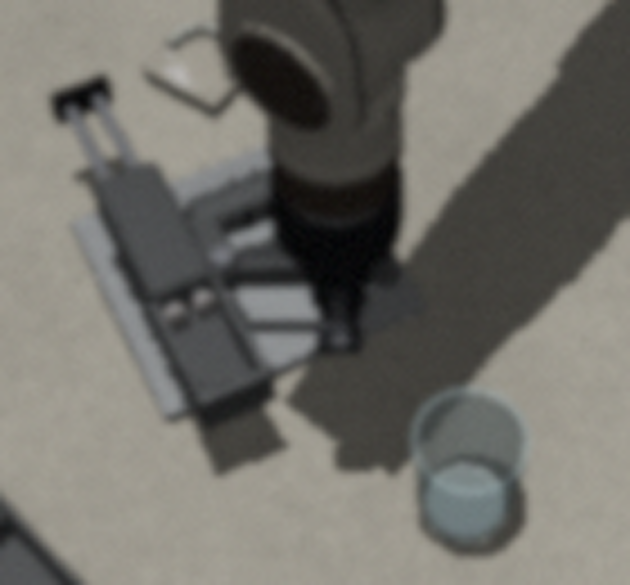

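The lever is back fully out at (240,265)–(400,270), same as before, with zero force. Second press.

apply_moves:
  plan: [0,-0.008,0,0,0,0,0.001,-0.015,0,0,0,0,0.001,-0.019,0,0,0,0,0.0015,-0.024,0,0,0,-0.05,0.0025,-0.028,0,0,0,-0.1,0.003,-0.032,0,0,0,-0.15,0.003,-0.0365,0,0,0,-0.2,0.003,-0.04,0,0,0,-0.25,0.003,-0.044,0,0,0,-0.3,0.0025,-0.047,0,0,0,-0.35,0.002,-0.0495,0,0,0,-0.4,0.002,-0.05,0,0,0,-0.4]

```text
clock: 11.85
eef_pos: [0.5612, 0.0614, 0.0634]
tool_rot: [0.182, 0.983, 0.001, 0.0]
ft_force: [-0.1, 3.4, -0.6]
grip_width: -0.0001
```

```bash
python3 - <<'E'
from st import *
state(.4,-.0015); force()
E
```

```text
t 11.85 p [0.5612 0.0614 0.0634] psi 2.7755 F [-0.14  3.36 -0.56] T [ 0.702  0.001 -0.007] w -0.0001
rel [-0.0006 -0.0012 -0.0006  0.0023  0.0003 -0.0004]
Fn [3.08 3.41 2.98 4.17 3.81] mean n,t,z 3.49 2.34 0.01
```

apply_moves:
  plan: [0.0005,-0.0007,0,0,0,0,0.0007,-0.0014,0,0,0,0,0.0007,-0.002,0,0,0,0,0.0007,-0.002,0,0,0,0]

```text
clock: 12.38
eef_pos: [0.5608, 0.0602, 0.0634]
tool_rot: [0.182, 0.983, 0.001, 0.001]
ft_force: [-0.4, 6.3, -0.3]
grip_width: -0.0001
```

```bash
python3 - <<'E'
from st import *
state(.4,-.0015); force()
E
```

```text
t 12.3833 p [0.5608 0.0602 0.0634] psi 2.775 F [-0.44  6.29 -0.32] T [ 1.306  0.026 -0.029] w -0.0001
rel [-0.0006 -0.     -0.0006  0.0026  0.0012 -0.0009]
Fn [5.71 5.7  6.09 7.04 5.91] mean n,t,z 6.09 2.76 -0.34
```

apply_moves:
  plan: [0.0003,-0.0005,0,0,0,0,0.0003,-0.0005,0,0,0,0,0.0003,-0.0005,0,0,0,0,0.0003,-0.0005,0,0,0,0,0.0003,-0.0005,0,0,0,0,0.0003,-0.0005,0,0,0,0]

```text
clock: 13.08
eef_pos: [0.5608, 0.0602, 0.0634]
tool_rot: [0.182, 0.983, 0.001, 0.001]
ft_force: [0.9, 8.4, -1.6]
grip_width: 0.0
```

```bash
python3 - <<'E'
from st import *
state(.4,-.0015); force(8); pic("8")
E
```

```text
t 13.0833 p [0.5608 0.0602 0.0634] psi 2.7753 F [ 0.85  8.45 -1.58] T [ 1.43  -0.194 -0.025] w 0.0
rel [-0.0005  0.     -0.0006  0.0032  0.0018 -0.0006]
Fn [8.19 7.03 7.4  7.23 7.68 7.69 6.99 7.68 6.79] mean n,t,z 7.41 1.97 -1.31
F [[ 1.02  8.01 -0.26]
 [ 0.6   6.4  -0.82]]
```

View pics/scene_8.png

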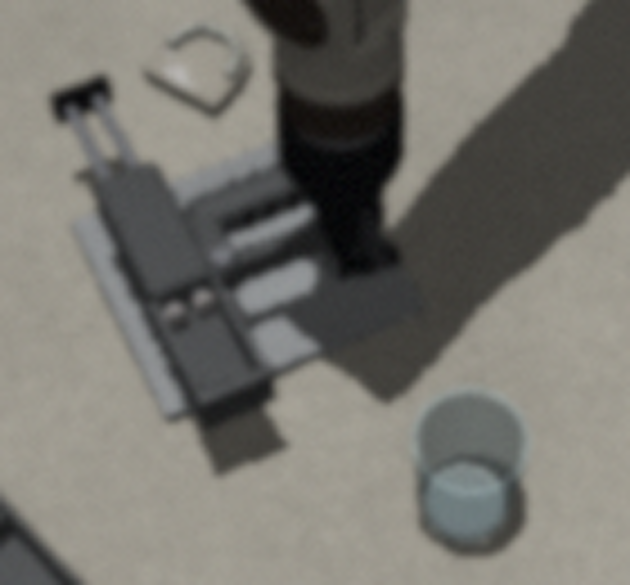

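View pics/top_8.png

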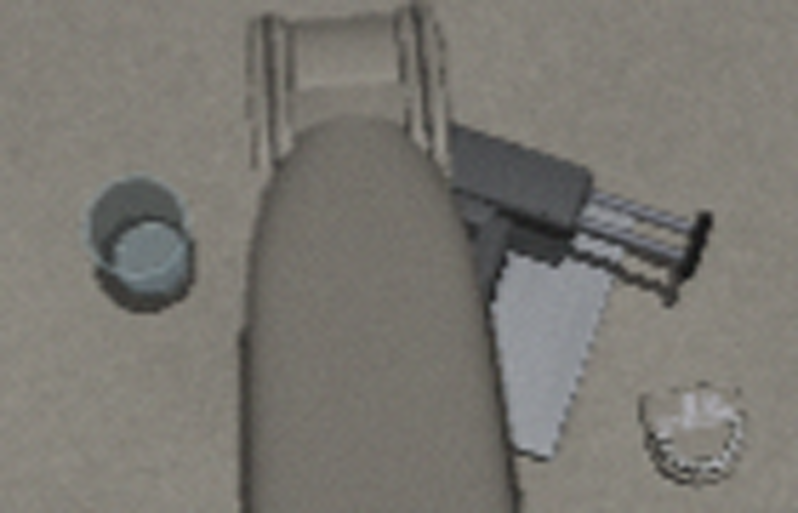

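The lever is at its stop with a steady 7.4 N. The gun's plate corners and nose and rear ends are at the same pixels as at the start, and the beaker and model haven't moved. I'm handing in.

```bash
python3 -c "
from workcell import bot
print(bot.job_done())"
```

```text
the job is handed in; nothing more can be done
None
```

I pressed the trigger to its stop with the back of the closed fingers, let it spring fully out, then pressed it to the stop again. I handed in at about 14 s while holding it there.

**Last checks**
- **At the stop:** on both presses the force kept rising (about 6 to 8 N) while the fingers no longer moved. Both stop positions agreed within about 0.3 mm. I handed in with a steady push of about 7.4 N, under the 12 N that may slide the stand.
- **Spring-out:** between presses the fingers stood about 20 mm clear. The force read about zero, and the picture showed the lever back at its starting line.
- **Surroundings:** the visible parts of the gun and plate, the beaker and the dental model are at the same pixels as at the start. I did not check the other bystanders again at the end.

**Not as planned**
- **Joint limit:** on the way in, joint 6 reached its range limit (3.141 of 3.14) and the tool tilted for a moment, away from any object. I redid the approach with the tool turned half round.
- **Position of the stop:** it came about 1.5 mm deeper than my camera estimate, which is within the uncertainty of the gun pose and finger thickness.
- **Sideways force:** friction on the lever gave 2 to 3 N sideways at times, about 2 N at hand-in.
- **Gap to the bar:** the arm hid part of the lever in both views, so I inferred it from force and position and did not see it directly.

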